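# Knock a jammed specimen out of its sample tube

### The arm

A 6-joint arm with a two-finger parallel gripper is mounted at the origin on the work surface. World frame = base frame: x ahead of the robot, y to its left, z up, the work surface at z = 0. Lengths are in m, angles in rad, forces in N, time in s.
With the tool pointing down it reaches from about 0.35 to 0.875 m from the base axis. Payload 15.5 kg.
Tool frame: the origin (TCP) lies on the centre line of the jaws, within the pads' length; the fingertips stand 14 mm ahead of it and the grasp point (between the pads) lies 5 mm behind it; z points along the fingers, y is the line along which they close (so a half turn about z gives the same grasp; the last joint's range is limited). The gripper opens to 85 mm and grips with 20 to 120 N. Pads are 22 mm wide; open, the fingers measure 114 mm over their backs; the gripper's body (76 mm by 85 mm) begins 54 mm behind the grasp point. The pads swing forward as they close: fully open they stand 13 mm farther back than shut.
Start: joints at [-1.22, 0.494, 1.345, -0, 1.302, -0.096], TCP at [0.27, -0.564, 0.245] pointing down, gripper open.
Joint ranges: [-2.91, 2.91], [-0.82, 2.16], [0.22, 2.67], [-1.22, 4.37], [0.12, 2.79], [-3.08, 3.08]. Speed limits (rad/s): [1.89, 1.89, 2.57, 3.01, 3.01, 3.01].

### API

Orientations are given as a 3x3 rotation matrix whose columns are the frame's x, y, z axes.
In Python, from cell import arm, viewer gives the robot as it stands. The module is installed in compiled form; this text tells all that it offers.
- The arm moves only by the shell command python3 -m creep 'ROWS' [OPENING]. ROWS is JSON, a list of rows, each a list of 4 numbers: the shift along the tool's x, y, z in cm, then the turn about the tool's z in rad. In form: [[dx, dy, dz, twist], ...]. A call has 1 to 8 rows; each row shifts and turns the commanded pose from where the row before left it, along the tool's axes as they then stand; what a row does not reach is not made up. A row lasts 1/8 s, in which the tool goes at most 62.5 mm and 10.7 degrees, less where a joint would pass 70% of its speed; a pose out of reach is approached as far as the arm can. A call is refused whole if a number of a shift passes 6.25 or a number of a turn 0.188, either way. A call with a gripper value outside its range is refused whole. OPENING is the opening, from 0 (shut) to 1 (fully open), set as the call begins (- or left out, the last holds). The fingers move at their own pace and stop on an object; the grip force is fixed at half the most. Time passes only in rows, so rows that do not move let the fingers close. It gives the time, the measured TCP pose, the force, the opening and the grip force at its end, in the units of the state.
- arm.get_obs(): the state, without advancing time (a new reading comes with each control period).
- viewer.camera(name): name is "scene" or "top"; returns the picture (400x640x3 uint8, blue, green, red); there is no depth.
- viewer.camera_model(name): a dict with "intrinsics" (3x3 intrinsics, pixels), "origin" and "rotation" of the camera in the world. Camera axes: x right, y down, z forward; pixel columns grow to the right and rows downward; lengths in m; the calibration is good to about 2 mm. A picture is of the moment at which its call begins. camera_model takes no time and is no camera call.
- arm.job_done(): hands the job in; it is judged then, once.
Trained networks look in the newest picture that a camera, given by its name, has taken for a name from the list of things; names that differ only in an ending like _2 or _b are one class to them, and where a whole thing is asked for, a point or a joint stands for the part that bears it (a point fixed in the world has none). Each returns a list of dicts, best first, with "score" (0 to 1); they miss things now and then, are a little off and sometimes report something else, mostly with a low value. They report only what shows in the picture. A call takes as long as a camera call. They do not tell look-alikes from the thing itself.
- viewer.search_frame(camera, target): "centre" ([x, y, z] in m, in world coordinates, good to about 4 mm: the middle of the surface that is visible of it).
- viewer.trace(camera, target): "pixels" (400x640 bool, what is visible of it).
- viewer.landmark_of(camera, target): "centre" ([x, y, z] in m, in world coordinates, good to about 4 mm: a listed point, or the origin of a listed thing).
The state is a dict: "clock": time; "qpos": joint angles; "qd": joint speeds; "effort": joint torques, N m; "tool_pos": TCP position; "tcp_rot": TCP orientation; "force": force on the tool from outside, world axes, zero at the start; "ft_torque": the same for the moment, N m; "finger_gap": finger opening in m; "finger_force": force on a finger pad.
Only numpy, scipy, OpenCV 4.12 (cv2) and the standard library are available. Lean on these libraries where they do the work, as an engineer would, in place of code of your own. Each camera call takes 0.05 s, during which the arm holds its last target. There are 200 camera calls.

### The job

A brass specimen is jammed in the neck of the uncapped sample tube. Pull that tube out of the wooden block by its neck and lay it in the V cradle, then take it again by its body, tip it steeply mouth down and tap its rim, end-on along its length, on the steel knock bar until the specimen drops into the catch tray. Lay the empty tube back in the cradle, let go, and leave the capped tubes, the bottle, the dish and the jar where they are.

Things in the scene. Friction and masses are not known exactly. Their poses are not given: they have to be found in the camera images.
- tube: the uncapped sample tube, the one to empty: blue round body 36 mm diameter, 112 mm long, then a clear neck 28 mm diameter, 38 mm long; stiff plastic, about 80 g. Origin on the axis at the middle of the blue body; x along the axis, mouth at -x. It starts level in any one of the block's pigeonholes, axis 45 mm above the bench, the neck and 4 mm of the body sticking out
- tube_mouth (a point): centre of the tube's rim, on the axis at the end of the neck, 94 mm from the tube's origin towards its -x; bore 22 mm, wall 3 mm
- specimen: brass cylinder, 19 mm diameter, 18 mm long, 30 g; origin at its centre. A sprung rubber strip in the neck grips it with twice its weight, its front 3 mm behind the rim: tipping alone does not free it, sliding 8 mm outwards does. Sharp taps along the tube's axis at about 0.1 m/s, mouth 50 degrees down, free it, taps across it hardly; jerks in the air may shake it out
- rack: fixed dark wooden block, 112 x 225 mm, 75 mm high; origin under its middle, open face to its -x. Three pigeonholes along its y (at -75, 0, +75 mm), each 40 mm wide and high, 108 mm deep, floor 27 mm above the bench, hold the uncapped tube and two capped ones. A tube is clear when pulled 112 mm along the block's -x
- cradle: fixed V cradle: base plate 120 x 75 x 8 mm with two aluminium V supports, each 14 mm thick, 40 mm either side of its middle along x, arms at 45 degrees, arm tips 48 mm high and 28 mm either side of the middle; 66 mm free between the supports. Origin under its middle; a tube lies in it along x, either way round
- cradle_seat (a point): 50 mm above the cradle's origin: where the tube's origin (the middle of its blue body) should lie; the tube's axis is then 50 mm above the bench
- tray: fixed open aluminium catch tray, 170 x 140 mm, walls 40 mm high, 4 mm thick, rubber mat inside with its top 7 mm above the bench. A steel knock bar lies across it on the two side walls. Origin on the bench under the middle of the bar; the tray reaches from +50 to -120 mm along its x and 70 mm either side along y
- knockbar: fixed round steel bar, 10 mm diameter, 140 mm long along its y, across the catch tray; origin at its middle on its axis, 45 mm above the bench (top at 50 mm); the longer part of the tray is on its -x side
- capped_a: another blue tube of the same size, orange cap, in a pigeonhole; leave alone. Origin and axes as the tube
- capped_b: another blue tube of the same size, orange cap, in a pigeonhole; leave alone. Origin and axes as the tube
- bottle: white bottle with red cap, 60 mm diameter, 150 mm high, origin under its middle; leave alone
- dish: black open dish 90 x 120 x 22 mm with two resin pucks, 30 mm diameter, in it; origin under its middle; leave alone
- jar: amber jar with black lid, 64 mm diameter, 70 mm high, origin under its middle; leave alone
Things that resemble listed ones, but are neither listed nor needed, are in the scene too. What is shaped like the cradle but purple or turquoise is not meant. Leave any orange look-alike of the tray alone.

How it is judged:
On the way, in this order (a step that is already met when the one before it is completed fails the run):
1. the tube lies in the cradle, let go, the specimen still in its neck (distance between tube and cradle_seat below 0.022 m and z of tube in the frame of cradle_seat below 0.007 m and angle between the x axis of tube and the x axis of cradle, either way round below 0.15 rad and contact force between the fingers and tube below 0.05 N and linear speed of tube below 0.03 m/s and distance between specimen and tube_mouth below 0.022 m), for 0.2 s.
2. the tube, tipped mouth down by 30 degrees or more, strikes the knock bar with its rim while the specimen is still in the neck (contact force between tube and knockbar above 2 N and angle between tube's own x axis and vertical below 1.05 rad and distance between specimen and tube_mouth below 0.022 m and x of tube_mouth in the frame of knockbar between -0.03 and 0.03 m).
3. the specimen is in the tray (x of specimen in the frame of tray between -0.115 and 0.045 m and y of specimen in the frame of tray between -0.063 and 0.063 m and z of specimen in the frame of tray below 0.035 m and distance between specimen and tube_mouth above 0.022 m), for 0.1 s.
At the end, for the whole second after the job is handed in: the specimen lies at rest in the catch tray, and the empty tube lies level and at rest in both V supports of the cradle (either way round), its middle within 22 mm of the seat and its axis within 0.15 rad of the cradle's, not touched by the fingers (x of specimen in the frame of tray between -0.115 and 0.045 m and y of specimen in the frame of tray between -0.063 and 0.063 m and z of specimen in the frame of tray below 0.035 m and distance between tube and cradle_seat below 0.022 m and z of tube in the frame of cradle_seat below 0.007 m and angle between the x axis of tube and the x axis of cradle, either way round below 0.15 rad and contact force between the fingers and tube below 0.05 N and linear speed of each of tube, specimen below 0.03 m/s).
It fails at once if a capped tube is moved by more than 25 mm (distance of any of capped_a, capped_b from where it was at the start of the episode above 0.025 m).
It fails at once if the bottle, dish or jar is moved by more than 25 mm (distance of any of bottle, dish, jar from where it was at the start of the episode above 0.025 m).
It also fails if it takes over 54 s, if anything falls off the work surface, if the arm or the gripper's body presses on something with over 40 N, if the wrist force passes 120 N, or if a joint passes its speed limit or range.

## Working session

There is one attempt and no reset: what is moved stays moved. The work goes in short steps, Python scripts to look and compute and a shell command to move; the robot and the scene stay as the last step left them, time stands still between calls to the robot, and variables do not carry over. Pictures are saved under pics/ and viewed, at most 10 in all, crops included, and the job is handed in when it is done.

```bash
mkdir -p pics
cat > h.py <<'E'
import numpy as np, cv2
from cell import arm, viewer
def det(cam, names, fn='landmark_of'):
    for n in names:
        r=getattr(viewer,fn)(cam,n)
        print(cam,n,[(np.round(d['centre'],3).tolist(),round(d['score'],2)) for d in r[:4]])
def proj(cam,p):
    m=viewer.camera_model(cam); q=np.array(m['rotation']).T@(np.array(p)-m['origin']); u=np.array(m['intrinsics'])@q; return u[:2]/u[2]
def ray(cam,uv):
    m=viewer.camera_model(cam); d=np.array(m['rotation'])@np.linalg.inv(m['intrinsics'])@np.array([*uv,1.]); return np.array(m['origin']),d/np.linalg.norm(d)
def onz(cam,uv,z):
    o,d=ray(cam,uv); return o+d*(z-o[2])/d[2]
E
python3 - <<'E'
from h import *
a=viewer.camera('scene');b=viewer.camera('top')
cv2.imwrite('pics/a.png',a);cv2.imwrite('pics/b.png',b)
det('scene',['tube','tube_mouth','rack','cradle','tray','knockbar'])
det('top',['tube','tube_mouth','rack','cradle','cradle_seat','tray','knockbar','capped_a'])
print(arm.get_obs()['tcp_rot'],arm.get_obs()['clock'])
E
```

```text
scene tube []
scene tube_mouth [([0.562, 0.132, 0.043], 0.61)]
scene rack [([0.642, 0.228, 0.002], 0.93), ([0.523, -0.475, -0.002], 0.73)]
scene cradle [([0.341, 0.011, -0.0], 0.94), ([0.533, -0.061, -0.0], 0.75), ([0.712, 0.006, 0.0], 0.68)]
scene tray [([0.548, -0.316, -0.003], 0.9), ([0.31, -0.421, 0.001], 0.76)]
scene knockbar [([0.544, -0.323, 0.042], 0.6), ([0.312, -0.421, 0.044], 0.53)]
top tube []
top tube_mouth [([0.562, 0.13, 0.04], 0.46)]
top rack [([0.639, 0.232, 0.0], 0.78), ([0.527, -0.475, 0.001], 0.21)]
top cradle [([0.531, -0.056, -0.004], 0.73), ([0.345, 0.006, 0.0], 0.67), ([0.713, 0.001, -0.001], 0.58), ([0.641, 0.23, -0.0], 0.44)]
top cradle_seat [([0.346, 0.009, 0.052], 0.79), ([0.711, 0.006, 0.049], 0.69), ([0.531, -0.066, 0.052], 0.65)]
top tray [([0.548, -0.314, 0.002], 0.84), ([0.31, -0.422, 0.002], 0.66)]
top knockbar [([0.312, -0.424, 0.048], 0.61), ([0.546, -0.318, 0.046], 0.44)]
top capped_a [([0.714, -0.166, 0.0], 0.29)]
[[ 9.01805331e-01  4.32142504e-01 -1.61112465e-05]
 [ 4.32142502e-01 -9.01805330e-01 -6.40635485e-05]
 [-4.22137902e-05  5.08104952e-05 -9.99999998e-01]] 0.8
```

View pics/a.png

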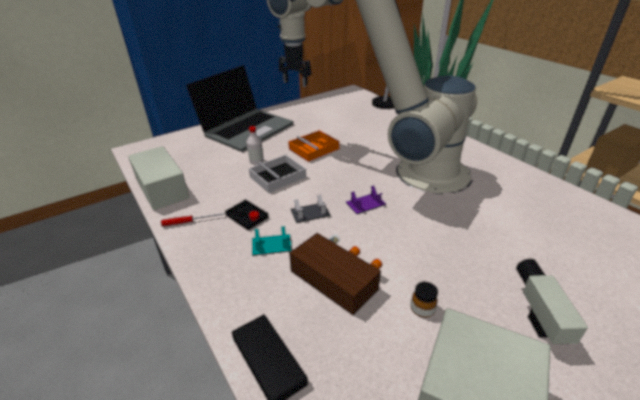

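View pics/b.png

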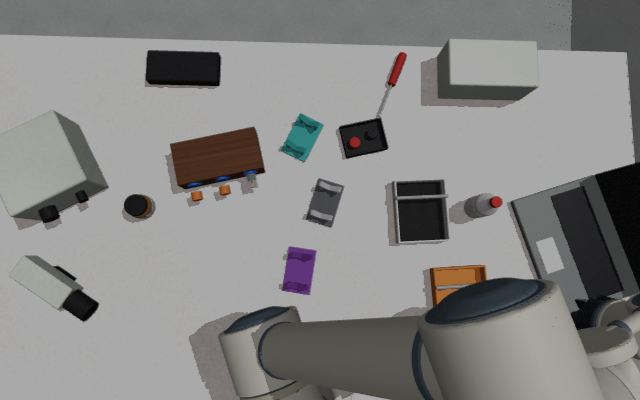

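The scene view shows the rack at (335,270), the grey cradle at (310,210), the turquoise one at (272,242), the purple one at (366,200), the grey tray at (278,172) and the orange tray at (314,146). In the top view, the clear uncapped neck is at (251,180), with capped tubes at (197,196) and (225,190). The grey cradle is at (325,203) with look-alikes at (303,137) turquoise and (299,270) purple. The grey tray with its bar is at (420,212), and the orange look-alike is at (460,285). I choose the neck at (251,180), the grey cradle and the grey tray, and will check them in a close crop.

Run:
```python
from h import *
b=viewer.camera('top')
c1=cv2.resize(b[120:240,165:345],None,fx=4.4,fy=4.4,interpolation=cv2.INTER_CUBIC)[:,:792]
cv2.imwrite('pics/c.png',c1)
for cam in('top','scene'):
  if cam=='scene': viewer.camera('scene')
  for n,z in(('rack',.075),('cradle',.02),('tray',.04),('knockbar',.045),('tube_mouth',.045)):
    for d in viewer.trace(cam,n)[:3]:
      v,u=np.nonzero(d['pixels'])
      if len(u)<8: continue
      P=np.array([onz(cam,(x,y),z)[:2] for x,y in zip(u,v)])
      r=cv2.minAreaRect((P*1000).astype(np.float32))
      print(cam,n,round(d['score'],2),np.round((u.mean(),v.mean())),np.round(r[0],0),np.round(r[1],0),round(r[2],1))
print([np.round(proj('top',p),0) for p in([.562,.131,.045],[.531,-.06,.05],[.548,-.316,.045])])
```

```text
Traceback (most recent call last):
  File "h.py", line 12, in onz
    o,d=ray(cam,uv); return o+d*(z-o[2])/d[2]
        ~~~^^^^^^^^
  File "h.py", line 10, in ray
    m=viewer.camera_model(cam); d=np.array(m['rotation'])@np.linalg.inv(m['intrinsics'])@np.array([*uv,1.]); return np.array(m['origin']),d/np.linalg.norm(d)
ValueError: time passes only in moves, steps and waits
```

View pics/c.png

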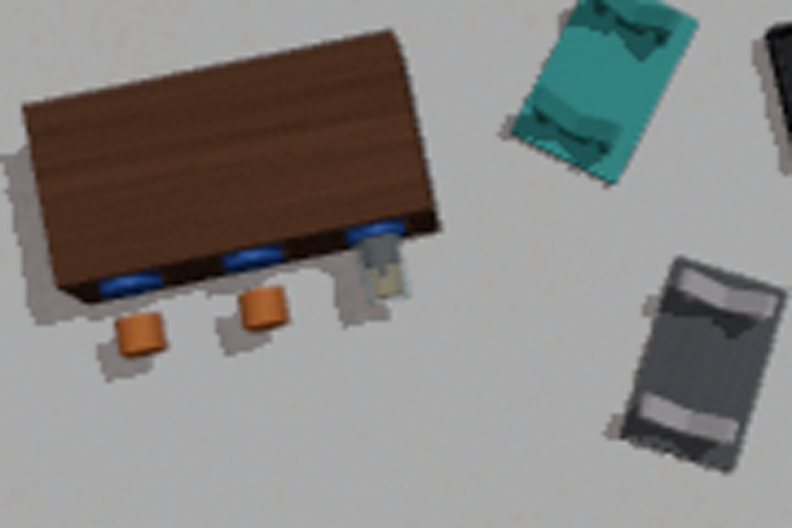

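The crop confirms the clear neck with brass inside at (385,268), in the rightmost hole (top pixel about (252,181)). The orange caps are at (140,335) and (264,308), and the aluminium-grey cradle is at (705,365).

```bash
cat >> h.py <<'E'
M={c:viewer.camera_model(c) for c in('scene','top')}
def ray(cam,uv):
    m=M[cam]; d=np.array(m['rotation'])@np.linalg.inv(m['intrinsics'])@np.array([*uv,1.]); return np.array(m['origin']),d/np.linalg.norm(d)
def tri(a,b):
    (o1,d1),(o2,d2)=ray('top',a),ray('scene',b); s=np.linalg.lstsq(np.stack([d1,-d2],1),o2-o1,rcond=None)[0]
    return (o1+s[0]*d1+o2+s[1]*d2)/2, np.linalg.norm(o1+s[0]*d1-o2-s[1]*d2)
E
python3 - <<'E'
from h import *
viewer.camera('top')
C={}
for cam in('top','scene'):
  if cam=='scene': viewer.camera('scene')
  for n,z in(('rack',.075),('cradle',.02),('tray',.04),('knockbar',.045),('tube_mouth',.045)):
    for d in viewer.trace(cam,n)[:3]:
      v,u=np.nonzero(d['pixels'])
      if len(u)<8: continue
      P=np.array([onz(cam,(x,y),z)[:2] for x,y in zip(u,v)])
      r=cv2.minAreaRect((P*1000).astype(np.float32))
      print(cam,n,round(d['score'],2),np.round((u.mean(),v.mean())),np.round(r[0],0),np.round(r[1],0),round(r[2],1))
f=lambda x,y:(165+(x+.5)/4.4-.5,120+(y+.5)/4.4-.5)
for n,q,z in(('rackTL',(22,105),.075),('rackTR',(395,30),.075),('rackBR',(440,212),.075),('rackBL',(58,290),.075),('rim',(391,297),.045),('neckroot',(378,238),.045),
 ('cr1',(678,256),.008),('cr2',(786,290),.008),('cr3',(733,474),.008),('cr4',(622,436),.008)):
  print(n,np.round(onz('top',f(*q),z),4))
print([np.round(proj('top',p),0) for p in([.562,.131,.045],[.531,-.06,.05],[.548,-.316,.045])])
E
```

```text
top rack 0.66 [217. 157.] [635. 224.] [127. 228.] 13.1
top cradle 0.9 [325. 202.] [529. -61.] [ 75. 120.] 74.0
top cradle 0.86 [299. 270.] [346.   5.] [ 75. 119.] 82.7
top cradle 0.86 [302. 137.] [710.   5.] [ 72. 116.] 64.9
top tray 0.78 [421. 210.] [ 511. -318.] [172. 152.] 2.4
top tray 0.7 [454. 279.] [ 317. -418.] [ 94. 152.] 5.9
top knockbar 0.5 [196. 192.] [548. 284.] [51. 30.] 12.7
top knockbar 0.46 [421. 197.] [ 546. -319.] [ 15. 139.] 3.9
top knockbar 0.45 [451. 286.] [ 309. -395.] [10. 78.] 4.5
top tube_mouth 0.73 [252. 179.] [584. 137.] [50. 33.] 14.0
scene rack 0.55 [335. 273.] [657. 251.] [161. 261.] 12.8
scene cradle 0.93 [271. 244.] [714.   7.] [113. 118.] 68.0
scene cradle 0.68 [310. 211.] [533. -62.] [126. 122.] 74.2
scene cradle 0.61 [366. 202.] [344.   5.] [120. 145.] 82.4
scene tray 0.7 [277. 173.] [ 521. -298.] [204. 210.] 3.6
scene tray 0.67 [314. 145.] [ 290. -396.] [221. 203.] 5.0
scene tray 0.28 [309. 211.] [549. -38.] [114. 117.] 74.5
scene knockbar 0.62 [270. 171.] [ 545. -317.] [ 15. 136.] 3.9
scene tube_mouth 0.61 [335. 239.] [565. 132.] [31. 29.] 54.9
rackTL [0.6687 0.3499 0.075 ]
rackTR [0.7199 0.1311 0.075 ]
rackBR [0.6096 0.1009 0.075 ]
rackBL [0.5583 0.3229 0.075 ]
rim [0.5625 0.1316 0.045 ]
neckroot [0.5985 0.1406 0.045 ]
cr1 [ 0.5976 -0.0432  0.008 ]
cr2 [ 0.5773 -0.1114  0.008 ]
cr3 [ 0.4611 -0.0793  0.008 ]
cr4 [ 0.4835 -0.01    0.008 ]
[array([254., 187.]), array([325., 200.]), array([420., 196.])]
```

```bash
python3 -m creep '[[0,0,0,0.108],[0,0,0,0.108],[4.6,-6.1,0,0],[4.6,-6.1,0,0],[4.6,-6.1,0,0],[4.6,-6.1,0,0],[4.6,-6.1,0,0],[4.6,-6.1,0,0]]' 0.6
```

```text
clock: 2.5
tool_pos: [0.4219, -0.2188, 0.2455]
tcp_rot: [[0.974, 0.228, 0.001], [0.228, -0.974, -0.0], [0.001, 0.001, -1.0]]
force: [0.6, -1.1, -0.2]
finger_gap: 0.0514
finger_force: 0.0
```

```bash
python3 -m creep '[[4.6,-6.1,0,0],[4.6,-6.1,0,0],[4.6,-6.1,0,0],[5,-4,0,0],[6.2,0,0,0],[6.2,0,0,0],[6.2,0,0,0],[6.2,0,0,0]]'; python3 -c "
from h import *
print(arm.get_obs()['tcp_rot'],arm.get_obs()['qpos'])"
```

```text
clock: 3.5
tool_pos: [0.7788, 0.0576, 0.2453]
tcp_rot: [[0.973, 0.229, 0.0], [0.229, -0.973, -0.0], [0.0, 0.0, -1.0]]
force: [0.3, 0.1, 0.6]
finger_gap: 0.0516
finger_force: 0.0
[[ 9.73462531e-01  2.28846314e-01  2.56243470e-04]
 [ 2.28846324e-01 -9.73462562e-01 -1.16675959e-05]
 [ 2.46773338e-04  6.99983436e-05 -9.99999967e-01]] [-2.57487326e-03  7.32950753e-01  8.78842189e-01 -1.10171367e-05
  1.52954344e+00  1.33732952e+00]
```

```bash
python3 -m creep '[[6.2,0,0,0],[6.2,0,0,0],[4,0,0,0]]'; python3 -c "
from h import *
print(arm.get_obs()['tcp_rot'].round(3) if hasattr(arm.get_obs()['tcp_rot'],'round') else arm.get_obs()['tcp_rot'],arm.get_obs()['qpos'])"
```

```text
clock: 3.88
tool_pos: [0.9151, 0.0896, 0.2432]
tcp_rot: [[0.973, 0.229, 0.003], [0.229, -0.973, 0.0], [0.003, 0.0, -1.0]]
force: [202.2, 14.2, 106.9]
finger_gap: 0.0512
finger_force: 0.0
[[ 0.973  0.229  0.003]
 [ 0.229 -0.973  0.   ]
 [ 0.003  0.    -1.   ]] [3.25594466e-02 1.03998117e+00 2.18946773e-01 3.79242927e-04
 1.87998847e+00 1.37266112e+00]
```

```bash
python3 -m creep '[[-3,-1,0,0],[-5,-2.2,0,0],[-5.7,-2.2,0,0],[-5.7,-2.2,0,0],[-5.7,-2.2,0,0],[-5.4,-2.2,0,0],[-1,0,0,0],[0,0,0,0]]'
python3 - <<'E'
from h import *
b=viewer.camera('scene');cv2.imwrite('pics/d.png',cv2.resize(b[150:320,220:440],None,fx=3.5,fy=3.5,interpolation=cv2.INTER_CUBIC))
det('scene',['tube_mouth']);o=arm.get_obs();print(o['force'],o['clock'],o['tool_pos'])
E
```

```text
clock: 4.88
tool_pos: [0.5886, 0.1328, 0.2439]
tcp_rot: [[0.973, 0.229, 0.005], [0.229, -0.973, 0.0], [0.005, 0.001, -1.0]]
force: [0.1, -0.5, -0.4]
finger_gap: 0.0513
finger_force: 0.0
scene tube_mouth [([0.562, 0.13, 0.045], 0.54), ([0.716, -0.168, -0.002], 0.46)]
[0.38604825 0.60459897 0.03891685] 4.975 [0.58978931 0.13273489 0.24351742]
```

View pics/d.png

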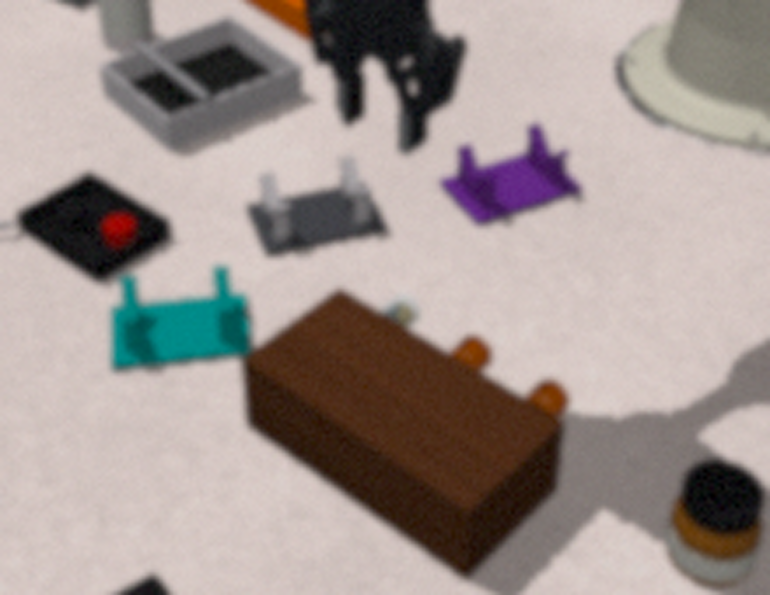

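The crop shows the open gripper at (380,70), which is high above the bench and projects in front of the rack. The neck is at (400,313) and the rack and caps are undisturbed. Next I descend onto the neck.

```bash
python3 -m creep '[[-0.9,-0.5,4,0],[0,0,5,0],[0,0,5,0],[0,0,4,0],[0,0,2,0],[0,0,0.4,0]]' && python3 -m creep '[[0,0,0,0],[0,0,0,0],[0,0,0,0],[0,0,0,0]]' 0
```

```text
clock: 5.72
tool_pos: [0.5797, 0.1355, 0.0375]
tcp_rot: [[0.974, 0.228, 0.002], [0.228, -0.974, 0.0], [0.002, 0.0, -1.0]]
force: [-0.2, -0.3, 0.6]
finger_gap: 0.0511
finger_force: 0.0
clock: 6.22
tool_pos: [0.5797, 0.1358, 0.04]
tcp_rot: [[0.973, 0.229, 0.005], [0.229, -0.973, 0.001], [0.005, 0.001, -1.0]]
force: [0.4, -1.0, 3.4]
finger_gap: 0.0271
finger_force: 59.4
```

```bash
python3 -m creep '[[0,0,-0.2,0],[-1,0,0,0],[-2,0,0,0],[-2.5,0,0,0],[-2.5,0,0,0],[-2.5,0,0,0],[-1.5,0,0,0],[-0.6,0,0,0]]'
```

```text
clock: 7.22
tool_pos: [0.4559, 0.1068, 0.0409]
tcp_rot: [[0.974, 0.229, 0.004], [0.229, -0.974, 0.0], [0.004, 0.0, -1.0]]
force: [0.3, -0.0, -1.8]
finger_gap: 0.0268
finger_force: 59.0
```

```bash
python3 -m creep '[[-1,0,-2,0],[0,0,-3,0],[0,0,-2,0.1],[0,0,0,0.154],[0,0,0,0.154],[1,2.5,0,0.1],[2,4,0,0],[2,4,0,0]]'
```

```text
clock: 8.22
tool_pos: [0.4695, -0.0108, 0.111]
tcp_rot: [[0.962, -0.273, 0.005], [-0.273, -0.962, 0.0], [0.005, -0.002, -1.0]]
force: [1.1, 0.4, -0.8]
finger_gap: 0.027
finger_force: 59.3
```

```bash
python3 -m creep '[[0,2.5,0,0],[0,1,0,0],[0,0,0,0]]'
python3 - <<'E'
from h import *
o=arm.get_obs();p=np.array(o['tool_pos']);R=np.array(o['tcp_rot']);print(p,R.T@(np.array([.457,-.040,.045])-p),np.arctan2(R[1,0],R[0,0]))
a=viewer.camera('scene');b=viewer.camera('top')
det('top',['tube','tube_mouth','cradle_seat']);det('scene',['tube','tube_mouth','cradle_seat'])
u,v=proj('top',[.5,-.03,.08]).astype(int);u2,v2=proj('scene',[.5,-.03,.08]).astype(int)
f=lambda i,u,v:cv2.resize(i[v-60:v+60,u-60:u+60],(396,396),interpolation=cv2.INTER_CUBIC)
cv2.imwrite('pics/e.png',np.hstack([f(b,u,v),f(a,u2,v2)]))
E
```

```text
clock: 8.6
tool_pos: [0.4592, -0.0434, 0.1108]
tcp_rot: [[0.962, -0.274, 0.004], [-0.274, -0.962, 0.0], [0.004, -0.002, -1.0]]
force: [0.6, 0.7, -1.5]
finger_gap: 0.027
finger_force: 59.3
[ 0.45921885 -0.04337707  0.11083962] [-0.00331332 -0.0025369   0.06583138] -0.2780673719382417
top tube [([0.532, -0.06, 0.118], 0.61), ([0.547, -0.318, 0.043], 0.28)]
top tube_mouth []
top cradle_seat [([0.713, 0.003, 0.049], 0.77)]
scene tube [([0.532, -0.066, 0.118], 0.87)]
scene tube_mouth [([0.445, -0.037, 0.117], 0.74)]
scene cradle_seat [([0.71, 0.005, 0.05], 0.89), ([0.344, 0.005, 0.053], 0.83), ([0.53, -0.062, 0.05], 0.77)]
```

View pics/e.png

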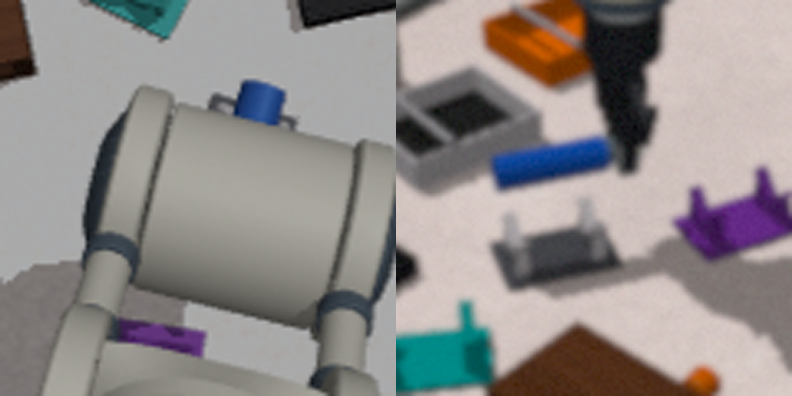

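The left half of the crop (top view) shows the blue tail at (262,105) above the grey cradle arms. The right half (scene view) shows the level tube at (550,162), with the grey cradle under it at (560,245). The detected origin is within 3 mm of the seat in plan, so I lower it.

```bash
python3 -m creep '[[-0.3,-0.25,2.5,0],[0,0,2.5,0],[0,0,1,0],[0,0,0.6,0],[0,0,0,0]]'; python3 -m creep '[[0,0,0,0],[0,0,0,0],[0,0,0,0]]' 0.5;python3 - <<'E'
from h import *
viewer.camera('scene')
det('scene',['tube','tube_mouth'])
E
```

```text
clock: 9.62
tool_pos: [0.4573, -0.0401, 0.045]
tcp_rot: [[0.962, -0.274, 0.004], [-0.274, -0.962, 0.0], [0.004, -0.001, -1.0]]
force: [0.4, -0.1, -1.0]
finger_gap: 0.0272
finger_force: 59.3
clock: 10.0
tool_pos: [0.4572, -0.0401, 0.0451]
tcp_rot: [[0.962, -0.274, 0.004], [-0.274, -0.962, 0.0], [0.004, -0.001, -1.0]]
force: [0.4, 0.8, -0.3]
finger_gap: 0.0427
finger_force: 0.0
scene tube [([0.528, -0.066, 0.054], 0.86), ([0.531, -0.061, 0.003], 0.72), ([0.644, 0.229, 0.0], 0.34)]
scene tube_mouth [([0.443, -0.038, 0.047], 0.95), ([0.507, 0.43, -0.001], 0.73)]
```

```bash
python3 -m creep '[[0,0,-2.5,0],[0,0,-2.7,0],[4.5,0,-0.3,0],[4.7,0,0,0],[0,0,0.5,0],[0,0,3,0],[0,0,2,0],[0,0,0,0]]' 0.7; python3 -m creep '[[0,0,0,0],[0,0,0,0],[0,0,0,0],[0,0,0,0],[0,0,-2,0],[0,0,-4,0],[0,0,-4,0]]' 0
```

```text
clock: 11.15
tool_pos: [0.5439, -0.0648, 0.0439]
tcp_rot: [[0.962, -0.274, 0.0], [-0.274, -0.962, 0.001], [0.0, -0.001, -1.0]]
force: [-0.6, -0.7, 0.4]
finger_gap: 0.0599
finger_force: 0.0
clock: 12.02
tool_pos: [0.5451, -0.0652, 0.1466]
tcp_rot: [[0.962, -0.274, 0.004], [-0.274, -0.962, 0.0], [0.004, -0.001, -1.0]]
force: [1.1, -0.4, -1.0]
finger_gap: 0.0347
finger_force: 59.9
```

```bash
python3 -m creep '[[0,0,0,-0.17],[0,0,0,-0.17],[0,0,0,-0.168],[1.8,-4.7,0,0],[1.8,-4.7,0,0],[1.8,-4.7,0,0],[1.8,-4.7,0,0],[0,0,0,0]]'
```

```text
clock: 13.02
tool_pos: [0.5725, 0.1374, 0.1457]
tcp_rot: [[0.973, 0.232, 0.005], [0.232, -0.973, 0.001], [0.005, 0.0, -1.0]]
force: [0.5, -0.1, -0.9]
finger_gap: 0.0346
finger_force: 60.1
```

```bash
python3 -m creep '[[0,0,3,0],[0,0,2.5,0],[0,0,0.5,0],[0,0,0.3,0],[0,0,0.2,0]]'; python3 -m creep '[[0,0,0.3,0],[0,0,0.3,0],[0,0,0.2,0]]'
python3 - <<'E'
from h import *
viewer.camera('scene')
det('scene',['tube','tube_mouth'])
E
```

```text
clock: 13.65
tool_pos: [0.5714, 0.1335, 0.0813]
tcp_rot: [[0.974, 0.228, 0.002], [0.228, -0.974, -0.0], [0.002, 0.001, -1.0]]
force: [-12.4, 1.1, 16.0]
finger_gap: 0.0343
finger_force: 64.8
clock: 14.02
tool_pos: [0.5718, 0.1336, 0.0735]
tcp_rot: [[0.974, 0.228, 0.003], [0.228, -0.974, 0.0], [0.003, 0.001, -1.0]]
force: [-11.3, 0.0, 16.5]
finger_gap: 0.0345
finger_force: 70.6
scene tube [([0.55, 0.124, 0.08], 0.8)]
scene tube_mouth [([0.468, 0.109, 0.045], 0.63), ([0.529, -0.06, 0.053], 0.25)]
```

```bash
python3 -m creep '[[0,0,0.3,0],[0,0,0.3,0],[0,0,0.2,0],[0,0,0,0]]'
python3 - <<'E'
from h import *
b=viewer.camera('scene')
det('scene',['tube','tube_mouth'])
u,v=proj('scene',[.53,.12,.06]).astype(int)
cv2.imwrite('pics/f.png',cv2.resize(b[v-50:v+50,u-60:u+60],None,fx=6,fy=6,interpolation=cv2.INTER_CUBIC))
E
```

```text
clock: 14.68
tool_pos: [0.5725, 0.1337, 0.0657]
tcp_rot: [[0.974, 0.228, 0.004], [0.228, -0.974, 0.0], [0.004, 0.001, -1.0]]
force: [-5.4, -0.1, 12.8]
finger_gap: 0.0348
finger_force: 78.3
scene tube [([0.549, 0.126, 0.066], 0.66)]
scene tube_mouth [([0.474, 0.11, 0.019], 0.52)]
```

View pics/f.png

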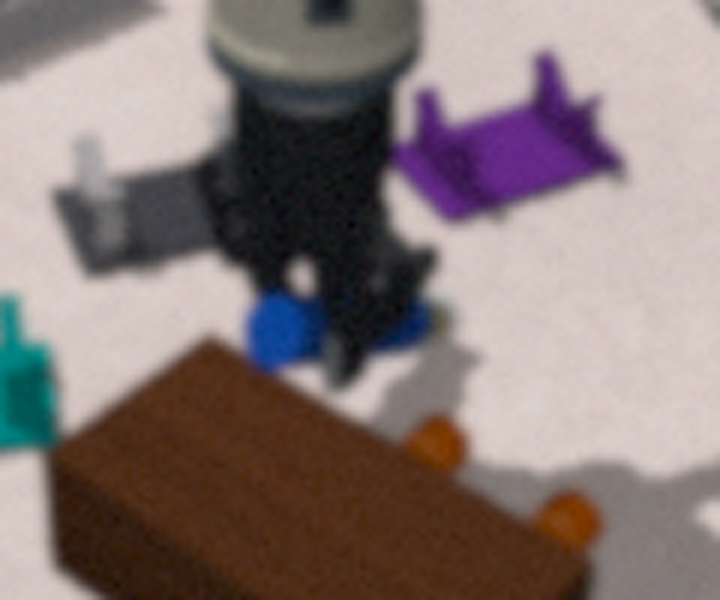

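The crop shows the tail (blue end at (285,330)) raised beside the rack edge and the brass mouth at (440,320) low near the bench. The tilt is about 31°. I'll tip it further by pushing the rim against the tray's outer +x wall.

```bash
python3 -m creep '[[-0.3,0,-3,0],[0,0,-4,0],[0,0,-3,0.082],[0,2,0,0.08],[1,4,0,0],[1.5,5.5,0,0],[1.5,5.5,0,0],[1.5,5.5,0,0]]'; python3 -m creep '[[1.5,5.5,0,0],[1.5,5.5,0,0],[1.5,5.5,0,0],[1.3,5.5,0,0],[1,3,0,0],[0,1,0,0],[0,0,0,0]]';python3 - <<'E'
from h import *
o=arm.get_obs();p=np.array(o['tool_pos']);R=np.array(o['tcp_rot']);print(p,R.T@(np.array([.7106,-.307,.075])-p),np.arctan2(R[1,0],R[0,0]))
E
```

```text
clock: 15.82
tool_pos: [0.6414, -0.0894, 0.1654]
tcp_rot: [[0.998, 0.068, 0.005], [0.068, -0.998, 0.0], [0.005, 0.0, -1.0]]
force: [0.8, 1.3, -0.1]
finger_gap: 0.0344
finger_force: 76.5
clock: 16.7
tool_pos: [0.7263, -0.3421, 0.1649]
tcp_rot: [[0.998, 0.068, 0.004], [0.068, -0.998, 0.001], [0.004, -0.0, -1.0]]
force: [-0.7, 0.3, -0.4]
finger_gap: 0.0347
finger_force: 76.4
[ 0.72628576 -0.34205028  0.16489865] [-0.01359259 -0.03600165  0.08986353] 0.06797450136485132
```

```bash
python3 -m creep '[[-0.3,-1.8,2,0],[-0.4,-1.8,3,0],[0,0,3,0],[0,0,1,0],[0,0,0,0]]'
python3 - <<'E'
from h import *
b=viewer.camera('scene')
det('scene',['tube','tube_mouth','knockbar','tray'])
t=viewer.camera('top')
det('top',['tube','tube_mouth'])
f=lambda i,cam:(lambda u,v:cv2.resize(i[v-55:v+55,u-55:u+55],(396,396),interpolation=cv2.INTER_CUBIC))(*proj(cam,[.64,-.31,.06]).astype(int))
cv2.imwrite('pics/g.png',np.hstack([f(t,'top'),f(b,'scene')]))
E
```

```text
clock: 17.32
tool_pos: [0.7177, -0.3056, 0.075]
tcp_rot: [[0.998, 0.069, 0.003], [0.069, -0.998, 0.001], [0.004, -0.0, -1.0]]
force: [-0.7, -0.2, -0.7]
finger_gap: 0.0348
finger_force: 76.4
scene tube [([0.695, -0.309, 0.077], 0.63), ([0.621, -0.315, 0.029], 0.51)]
scene tube_mouth [([0.531, -0.06, 0.001], 0.62), ([0.615, -0.315, 0.034], 0.59)]
scene knockbar [([0.542, -0.321, 0.047], 0.52), ([0.313, -0.42, 0.041], 0.52)]
scene tray [([0.549, -0.318, -0.002], 0.68), ([0.311, -0.425, -0.002], 0.63), ([0.522, -0.476, -0.001], 0.38)]
top tube []
top tube_mouth []
```

View pics/g.png

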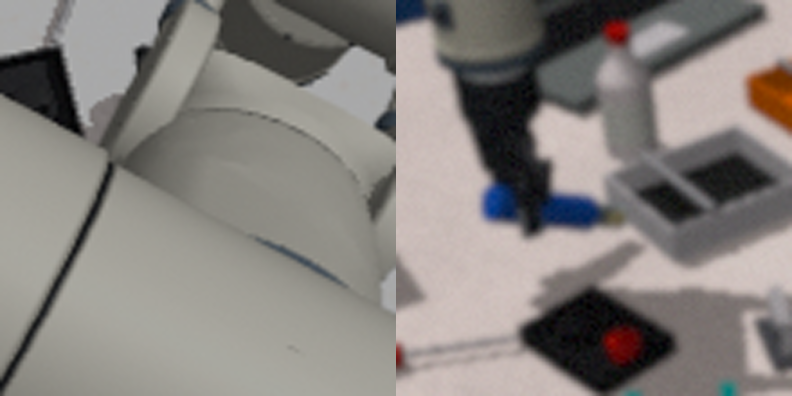

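The left crop (top view) is blocked by the arm. In the right one, the tube is held at (540,205) with its brass mouth at (615,215), just in front of the tray's +x wall, the bar at (680,180) and the bottle beyond at (628,100).

```bash
python3 -m creep '[[0,0,0.8,0],[-0.6,0,0,0],[-0.4,0,0,0],[-0.3,0,0,0]]'; python3 -m creep '[[-0.3,0,-0.2,0],[-0.3,0,-0.4,0],[-0.3,0,-0.4,0]]'
```

```text
clock: 18.23
tool_pos: [0.7045, -0.3072, 0.0668]
tcp_rot: [[0.998, 0.069, 0.004], [0.069, -0.998, 0.0], [0.004, -0.0, -1.0]]
force: [-1.0, 0.7, -0.7]
finger_gap: 0.0343
finger_force: 76.4
clock: 18.6
tool_pos: [0.6979, -0.308, 0.078]
tcp_rot: [[0.998, 0.069, 0.009], [0.069, -0.998, -0.001], [0.009, 0.002, -1.0]]
force: [10.3, -1.0, -0.7]
finger_gap: 0.0346
finger_force: 77.7
```

```bash
python3 -m creep '[[-0.4,0,-0.4,0],[-0.4,0,-0.4,0],[-0.4,0,-0.4,0]]'; python3 -m creep '[[-0.4,0,-0.4,0],[-0.4,0,-0.4,0],[-0.4,0,-0.3,0]]'
python3 - <<'E'
from h import *
b=viewer.camera('scene')
det('scene',['tube','tube_mouth','specimen'])
E
```

```text
clock: 18.98
tool_pos: [0.6858, -0.3089, 0.0901]
tcp_rot: [[0.998, 0.069, 0.009], [0.069, -0.998, -0.001], [0.009, 0.002, -1.0]]
force: [8.0, -0.3, -0.8]
finger_gap: 0.0344
finger_force: 79.7
clock: 19.35
tool_pos: [0.6732, -0.3097, 0.1007]
tcp_rot: [[0.998, 0.069, 0.008], [0.069, -0.998, -0.001], [0.007, 0.001, -1.0]]
force: [4.7, -0.5, -1.3]
finger_gap: 0.0344
finger_force: 82.9
scene tube [([0.663, -0.314, 0.098], 0.78)]
scene tube_mouth [([0.605, -0.317, 0.018], 0.64)]
scene specimen [([0.522, -0.476, -0.003], 0.47)]
```

```bash
python3 -m creep '[[0.3,0,-2,0],[0,0,-4,0],[-2.6,0,0,0],[-2.5,0,0,0],[-0.5,0,0.5,0],[0,0,0,0]]'
python3 - <<'E'
from h import *
b=viewer.camera('scene')
det('scene',['tube','tube_mouth','knockbar'])
(u,v)=proj('scene',[.58,-.31,.09]).astype(int)
cv2.imwrite('pics/i.png',cv2.resize(b[v-40:v+40,u-50:u+50],None,fx=7,fy=7,interpolation=cv2.INTER_CUBIC))
E
```

```text
clock: 20.3
tool_pos: [0.6187, -0.3131, 0.1541]
tcp_rot: [[0.998, 0.068, 0.004], [0.068, -0.998, 0.001], [0.004, -0.0, -1.0]]
force: [-0.1, -0.1, -1.0]
finger_gap: 0.0344
finger_force: 82.8
scene tube [([0.607, -0.319, 0.151], 0.79)]
scene tube_mouth [([0.55, -0.315, 0.072], 0.83)]
scene knockbar [([0.54, -0.322, 0.046], 0.43)]
```

View pics/i.png

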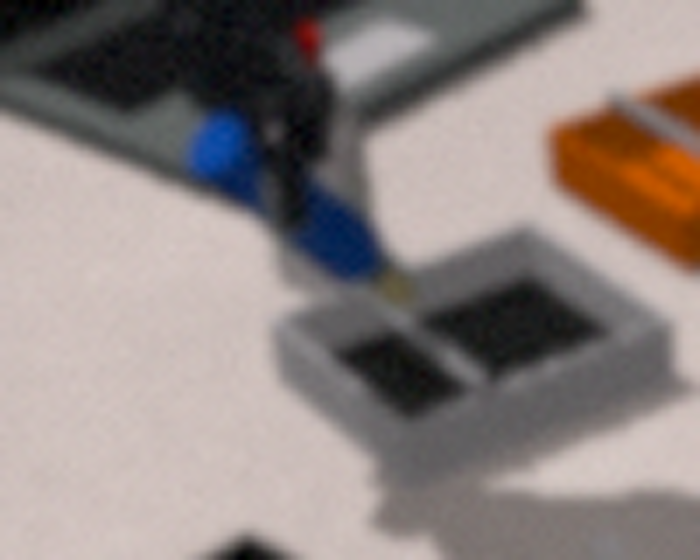

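The crop shows the tube tipped about 52° with its brass mouth at (397,287), just above the left end of the bar's line (400,320)–(485,380) from this view. Its tail is at (222,145). Now I tap.

```bash
python3 -m creep '[[-0.5,0,0.63,0],[0,0,0,0],[-0.8,0,1.0,0]]'; python3 -m creep '[[-0.2,0,0.25,0]]';  python3 -m creep '[[0.8,0,-1.0,0],[0,0,0,0]]'
```

```text
clock: 20.88
tool_pos: [0.6063, -0.3142, 0.1381]
tcp_rot: [[0.998, 0.069, 0.005], [0.069, -0.998, -0.0], [0.005, 0.001, -1.0]]
force: [1.5, 0.0, 8.3]
finger_gap: 0.0343
finger_force: 84.2
clock: 21.0
tool_pos: [0.6064, -0.3146, 0.1375]
tcp_rot: [[0.998, 0.068, 0.011], [0.068, -0.998, -0.002], [0.011, 0.002, -1.0]]
force: [14.8, 6.8, 32.0]
finger_gap: 0.0345
finger_force: 85.7
clock: 21.25
tool_pos: [0.6121, -0.3137, 0.1458]
tcp_rot: [[0.998, 0.069, 0.005], [0.069, -0.998, -0.0], [0.005, 0.001, -1.0]]
force: [0.4, -0.7, -1.0]
finger_gap: 0.0346
finger_force: 82.8
```

```bash
python3 -m creep '[[-0.8,0,1.0,0],[0.8,0,-1.0,0],[-0.8,0,1.0,0],[0.8,0,-1.0,0],[-0.8,0,1.0,0],[0.8,0,-1.0,0],[-0.8,0,1.0,0],[0.8,0,-1.0,0]]'
python3 - <<'E'
from h import *
b=viewer.camera('scene')
det('scene',['tube','tube_mouth','specimen'])
(u,v)=proj('scene',[.55,-.31,.07]).astype(int)
cv2.imwrite('pics/j.png',cv2.resize(b[v-40:v+40,u-50:u+50],None,fx=7,fy=7,interpolation=cv2.INTER_CUBIC))
E
```

```text
clock: 22.25
tool_pos: [0.6102, -0.3133, 0.1438]
tcp_rot: [[0.998, 0.068, 0.002], [0.068, -0.998, 0.001], [0.002, -0.001, -1.0]]
force: [-0.6, 0.4, -1.2]
finger_gap: 0.0346
finger_force: 82.8
scene tube [([0.546, -0.318, -0.001], 0.75), ([0.596, -0.317, 0.141], 0.57)]
scene tube_mouth [([0.54, -0.316, 0.062], 0.67), ([0.521, -0.48, -0.002], 0.34)]
scene specimen []
```

View pics/j.png

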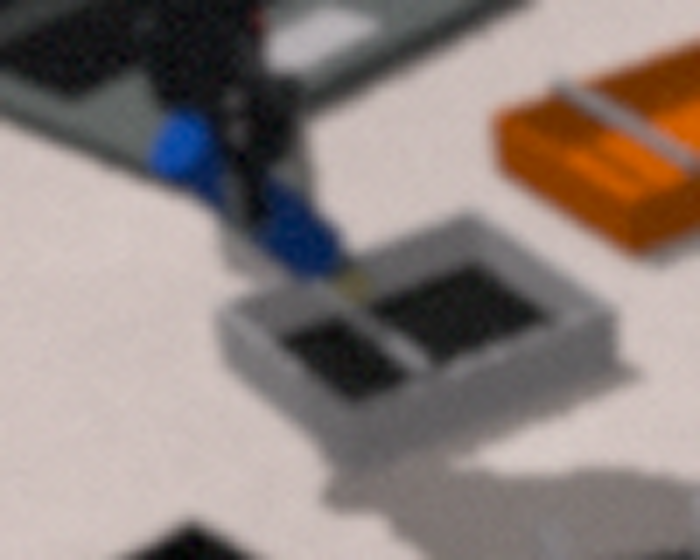

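The crop shows the brass still in the neck at (350,283) above the bar, and nothing on the mat yet. I'll tap faster.

```bash
cat > s.py <<'E'
from h import *
b=viewer.camera('scene')
det('scene',['tube','tube_mouth','specimen'])
h=cv2.cvtColor(b,cv2.COLOR_BGR2HSV)
u,v=proj('scene',[.53,-.31,.04]).astype(int)
w=np.zeros(h.shape[:2],bool);w[v-30:v+30,u-35:u+35]=1
m=w&(h[...,0]>18)&(h[...,0]<38)&(h[...,1]>60)
y,x=np.nonzero(m);print('brass px',len(x),(x.mean(),y.mean()) if len(x) else '', 'mouth px',proj('scene',np.array(arm.get_obs()['tool_pos'])+[-.068,-.004,-.082]), [ (int(a),int(c)) for a,c in zip(x,y)][:30])
E
python3 -m creep '[[1.2,0,-1.5,0],[-1.7,0,2.2,0],[1.7,0,-2.2,0],[-1.7,0,2.2,0],[1.7,0,-2.2,0],[-1.7,0,2.2,0],[1.7,0,-2.2,0],[0,0,0,0]]'; python3 s.py
```

```text
clock: 23.45
tool_pos: [0.6242, -0.313, 0.1607]
tcp_rot: [[0.998, 0.069, 0.005], [0.069, -0.998, -0.0], [0.005, 0.001, -1.0]]
force: [-0.3, 0.4, -0.9]
finger_gap: 0.0344
finger_force: 82.9
scene tube [([0.617, -0.319, 0.154], 0.64), ([0.714, -0.168, -0.001], 0.6), ([0.523, -0.478, -0.006], 0.24), ([0.534, -0.061, 0.0], 0.21)]
scene tube_mouth [([0.581, -0.317, 0.066], 0.81)]
scene specimen [([0.557, -0.319, 0.015], 0.52)]
brass px 47 (np.float64(267.21276595744683), np.float64(176.6595744680851)) mouth px [265.89171586 163.63216039] [(268, 173), (264, 174), (266, 174), (267, 174), (268, 174), (269, 174), (264, 175), (265, 175), (266, 175), (267, 175), (268, 175), (269, 175), (270, 175), (263, 176), (264, 176), (265, 176), (266, 176), (267, 176), (268, 176), (269, 176), (270, 176), (271, 176), (263, 177), (264, 177), (265, 177), (266, 177), (267, 177), (268, 177), (269, 177), (270, 177)]
```

The specimen is detected in the tray at (0.557,-0.319,0.015), with brass pixels around (267,177), below the mouth. Next I level the tube on free bench and return it to the cradle.

```bash
python3 -m creep '[[0,0,-3.5,0],[-2.2,-2.4,0,0],[-2.2,-2.4,0,0],[-2.2,-2.4,0,0],[-2.2,-2.4,0,0],[-2.2,-2.4,0,0],[-2.2,-2.4,0,0],[0,0,3,0]]'; python3 -m creep '[[0,0,3,0],[0,0,1.5,0],[0,0,0,0]]';python3 - <<'E'
from h import *
viewer.camera('scene'); det('scene',['tube','tube_mouth','cradle','specimen'])
E
```

```text
clock: 24.65
tool_pos: [0.4809, -0.1771, 0.1659]
tcp_rot: [[0.998, 0.069, 0.006], [0.069, -0.998, -0.0], [0.006, 0.001, -1.0]]
force: [0.3, 0.2, -1.6]
finger_gap: 0.0346
finger_force: 82.9
clock: 25.02
tool_pos: [0.4817, -0.178, 0.1193]
tcp_rot: [[0.998, 0.069, 0.002], [0.069, -0.998, 0.001], [0.002, -0.001, -1.0]]
force: [-0.3, 0.5, 0.4]
finger_gap: 0.0343
finger_force: 82.9
scene tube [([0.474, -0.18, 0.112], 0.65)]
scene tube_mouth [([0.437, -0.183, 0.023], 0.84)]
scene cradle [([0.712, 0.005, 0.0], 0.92), ([0.533, -0.061, -0.001], 0.56), ([0.344, 0.012, -0.002], 0.55), ([0.715, -0.167, 0.001], 0.34)]
scene specimen [([0.56, -0.318, 0.016], 0.57)]
```

```bash
python3 -m creep '[[0,0,1.9,0],[1.2,0,0.6,0],[1.1,0,0.8,0],[1,0,0.9,0]]'; python3 -m creep '[[0.8,0,1.15,0],[0.7,0,1.25,0],[0.5,0,1.3,0],[0.3,0,1.2,0]]'
```

```text
clock: 25.78
tool_pos: [0.5172, -0.1765, 0.0794]
tcp_rot: [[0.998, 0.069, 0.007], [0.069, -0.998, -0.001], [0.007, 0.002, -1.0]]
force: [2.2, -0.0, 10.2]
finger_gap: 0.0342
finger_force: 73.6
clock: 26.28
tool_pos: [0.5398, -0.1746, 0.0298]
tcp_rot: [[0.998, 0.069, 0.006], [0.069, -0.998, -0.001], [0.006, 0.001, -1.0]]
force: [2.0, 0.0, 5.6]
finger_gap: 0.0345
finger_force: 66.4
```

```bash
python3 -m creep '[[0,0,0.5,0],[0,0,0.4,0],[0,0,-3,0],[0,0,-5,0],[0,0,-2,0.17],[0,0,0,0.176],[-1,-3,0,0],[-1.2,-4,0,0]]'; python3 -m creep '[[-0.2,-2.5,0,0],[0,0,0,0]]';python3 - <<'E'
from h import *
o=arm.get_obs();p=np.array(o['tool_pos']);R=np.array(o['tcp_rot']);print(p,R.T@(np.array([.5451,-.0652,.0439])-p),np.arctan2(R[1,0],R[0,0]))
viewer.camera('scene'); det('scene',['tube','tube_mouth','cradle_seat'])
E
```

```text
clock: 27.28
tool_pos: [0.5358, -0.1007, 0.1205]
tcp_rot: [[0.961, -0.275, 0.004], [-0.275, -0.961, 0.0], [0.004, -0.001, -1.0]]
force: [0.5, 1.9, -1.0]
finger_gap: 0.0341
finger_force: 66.0
clock: 27.52
tool_pos: [0.5409, -0.0749, 0.1205]
tcp_rot: [[0.962, -0.272, 0.004], [-0.272, -0.962, 0.001], [0.003, -0.002, -1.0]]
force: [0.3, -0.2, -1.0]
finger_gap: 0.0342
finger_force: 66.0
[ 0.54087008 -0.07487643  0.12049223] [ 0.00117868 -0.01034032  0.07661321] -0.275200210055891
scene tube [([0.522, -0.072, 0.127], 0.6)]
scene tube_mouth [([0.436, -0.046, 0.11], 0.76)]
scene cradle_seat [([0.347, 0.005, 0.052], 0.97), ([0.527, -0.077, 0.128], 0.74), ([0.713, 0.006, 0.049], 0.69), ([0.528, -0.059, 0.049], 0.63)]
```

```bash
python3 -m creep '[[0.2,-0.6,2,0],[0.1,-0.5,2.5,0],[0,0,1.5,0],[0,0,0.6,0],[0,0,0.4,0],[0,0,0.4,0],[0,0,0.3,0],[0,0,0,0]]'; python3 -m creep '[[0,0,0,0],[0,0,0,0],[0,0,0,0],[0,0,0,0]]' 0.7;python3 - <<'E'
from h import *
viewer.camera('scene'); det('scene',['tube','tube_mouth'])
E
```

```text
clock: 28.72
tool_pos: [0.5486, -0.0668, 0.0444]
tcp_rot: [[0.962, -0.274, 0.007], [-0.274, -0.962, 0.0], [0.007, -0.002, -1.0]]
force: [2.7, 3.2, 6.7]
finger_gap: 0.0347
finger_force: 67.4
clock: 29.22
tool_pos: [0.5472, -0.0666, 0.0434]
tcp_rot: [[0.962, -0.274, 0.004], [-0.274, -0.962, 0.0], [0.004, -0.001, -1.0]]
force: [0.0, 0.1, 0.0]
finger_gap: 0.0594
finger_force: 0.0
scene tube [([0.531, -0.066, 0.05], 0.79), ([0.714, -0.167, 0.002], 0.16)]
scene tube_mouth [([0.444, -0.037, 0.05], 0.59)]
```

Released: origin and mouth are both at z 0.050, so the tube is level, and within 5 mm of the seat. I back off and take a final look.

```bash
python3 -m creep '[[0,0,-2,0],[0,0,-4,0],[0,0,-5,0],[0,0,-5,0],[0,0,0,0]]'
python3 - <<'E'
from h import *
b=viewer.camera('scene'); det('scene',['tube','tube_mouth','specimen'])
cv2.imwrite('pics/k.png',cv2.resize(b[120:320,220:440],None,fx=3,fy=3,interpolation=cv2.INTER_CUBIC))
E
```

```text
clock: 30.0
tool_pos: [0.5484, -0.067, 0.207]
tcp_rot: [[0.962, -0.274, 0.01], [-0.274, -0.962, -0.001], [0.01, -0.002, -1.0]]
force: [0.3, 0.4, -1.1]
finger_gap: 0.0597
finger_force: 0.0
scene tube [([0.532, -0.067, 0.054], 0.87), ([0.528, -0.062, 0.052], 0.19)]
scene tube_mouth [([0.446, -0.038, 0.05], 0.85), ([0.644, 0.227, 0.002], 0.32)]
scene specimen [([0.561, -0.317, 0.016], 0.43)]
```

View pics/k.png

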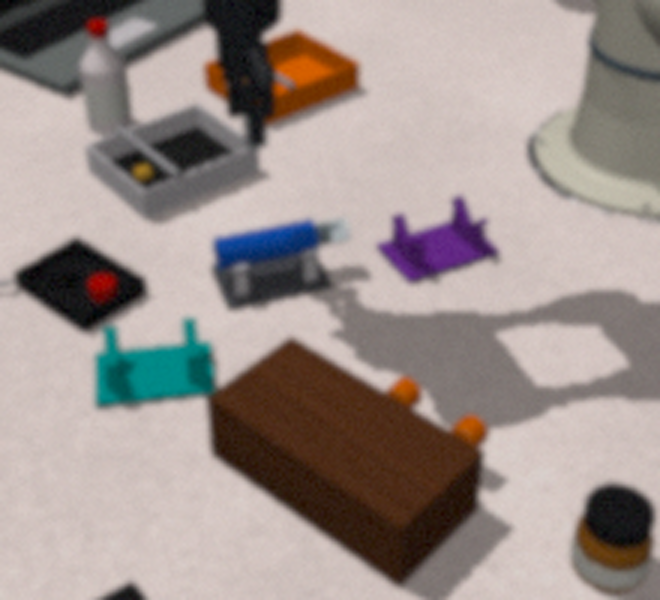

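The empty tube, its neck clear at (335,232), lies in the grey cradle at (265,245). The brass specimen is on the tray mat at (143,172). The bottle, dish, jar and caps are in place.

```bash
python3 -c "
from cell import arm
print(arm.job_done())"
```

```text
the job is handed in; nothing more can be done
None
```

I handed the job in at about 30 s: the specimen is in the catch tray, and the empty tube lies level and released in the grey cradle, but the run may be judged failed because I briefly overran joint 3's range early on, reading 0.2189 against a 0.22 limit with about 200 N showing on the force sensor.

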